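Case a coin: insert pressed flush, cover clicked on and held down

ROBOT

A 7-joint arm with a two-finger parallel gripper is mounted at the origin on the work surface. World frame = base frame: x ahead of the robot, y to its left, z up, the work surface at z = 0. Lengths are in m, angles in rad, forces in N, time in s.
With the tool pointing down it reaches from about 0.4 to 0.875 m from the base axis. Payload 6.5 kg.
Tool frame: the origin (TCP) lies midway between the tips of the shut fingers; the grasp point (between the pads) lies 19 mm behind it; z points along the fingers, y is the line along which they close (so a half turn about z gives the same grasp; the last joint's range is limited). The gripper opens to 85 mm and grips with 20 to 120 N. Pads are 22 mm wide; open, the fingers measure 114 mm over their backs; the gripper's body (76 mm by 85 mm) begins 54 mm behind the grasp point. The pads swing forward as they close: fully open they stand 13 mm farther back than shut.
Start: joints at [1.191, 0.536, -0.004, 1.538, 0.003, 1.067, -0.071], TCP at [0.201, -0.618, 0.203] pointing down, gripper open.
Joint ranges: [-2.7, 2.7], [-0.37, 2.16], [-1.27, 1.26], [0.24, 2.4], [-1.31, 4.45], [0.19, 1.91], [-2.76, 2.76]. Speed limits (rad/s): [2.39, 2.39, 3.14, 3.14, 3.14, 3.14, 3.14].

INTERFACE

Orientations are given as a unit quaternion [w, x, y, z].
In Python, from cell import observe, read_camera, workorder gives the robot as it stands.
- The arm moves only by the tool move_arm, never from a script. Its argument "deltas" is a list of rows, each an object of numbers: "dx", "dy", "dz": the shift along the tool's x, y, z scaled (see below); "ax", "ay", "az": the turn, a rotation vector about the tool's x, y, z scaled (see below). A call has 1 to 20 rows; each row is the pose to reach, as a shift and turn from the pose commanded when the call began, along the tool's axes at that moment, turning the shorter way round; what a row does not reach only later rows make up. The controller multiplies each number of a shift by 0.6 m and each number of a turn by 360 degrees. A row lasts 1/12 s, in which the tool goes at most 41.7 mm and 7.16 degrees, less where a joint would pass 70% of its speed; a pose out of reach is approached as far as the arm can. A call with a number of a shift or a turn outside -1 to 1 is refused whole. A call with a gripper value outside its range is refused whole. "gripper" is the opening, from 0 (shut) to 1 (fully open), set as the call begins (left out, the last holds). The fingers move at their own pace and stop on an object; "squeeze" is the grip in N (left out, the last holds). Time passes only in rows, so rows that repeat a pose let the fingers close. It gives the time, the measured TCP pose, the force, the opening and the grip force at its end, in the units of the state.
- observe(): the state, without advancing time (a new reading comes with each control period).
- read_camera(name): name is "scene" or "top"; returns a dict with "frame" (480x640x3 uint8, red, green, blue), "fx", "fy", "cx", "cy" (pixels), "rvec" (rotation vector, rad) and "tvec" (3), from world to camera coordinates, as OpenCV has them. Camera axes: x right, y down, z forward; pixel columns grow to the right and rows downward; lengths in m; the calibration is good to about 2 mm. A picture is of the moment at which its call begins. There is no depth.
- workorder.finish_job(): hands the job in; it is judged then, once.
The state is a dict: "clock": time; "joints": joint angles; "joint_velocities": joint speeds; "tau": joint torques, N m; "tcp_pos": TCP position; "orientation": TCP orientation; "contact_force": force on the tool from outside, world axes, zero at the start; "wrist_torque": the same for the moment, N m; "gripper_width": finger opening in m; "gripper_force": force on a finger pad.
Only numpy, scipy, OpenCV 4.12 (cv2) and the standard library are available. Lean on these libraries where they do the work, as an engineer would, in place of code of your own. Each camera call takes 0.05 s, during which the arm holds its last target. There are 200 camera calls.

TASK

Put the coin away in its presentation case: press the grey insert with the encapsulated coin down into the recess of the case base until it is flush, then set the windowed cover on the base and press it down past its click until it is fully home on both catches. Finish while still pressing the cover firmly down: do not let go of it or back off at the end. Leave the pocket scale, the loupe and the coin tongs alone.

Things in the scene. Friction and masses are not known exactly. Their poses are not given: they have to be found in the camera images.
- case_base: Black lower half of a coin case, fixed on a thin blue non-slip pad (130 x 100 x 3 mm); it does not move. Origin on the table under its centre, x along its long side, z up; a half turn makes no difference. Flange 98 x 62 mm, top at z = 8 mm; on it walls 88 (x) x 52 (y) mm outside, 5 to 6 mm thick, rim at z = 22 mm, outer top edge sloped in 3 mm over the top 5 mm.
- recess (a point): Centre of the mouth of the recess in case_base, at rim height (z = 22 mm). The recess is 76 x 42 mm and 14 mm deep. A sprung rib in the middle of each long recess wall grips the insert: let go in the mouth it stops about 4 mm or more too high and needs a push of about 6 to 12 N to go down flush.
- seat (a point): Centre of case_base at the height of the flange top (z = 8 mm), which is also the recess floor: the origins of the seated insert and of the cover fully home both lie here, with their x along the base's x.
- insert: Grey padded block 73 (x) x 39 (y) x 14 mm (1.5 mm play all round in the recess, bottom edges bevelled 2.5 mm) with a square coin capsule, 34 x 34 mm, standing 10 mm up from the middle of its top; about 70 g. Origin under its centre, x along its long side, z up; a half turn makes no difference. Starts upright on the table. Flush: the block's top is level with the case rim.
- capsule (a point): Centre of the flat top of the insert's coin capsule, 24 mm above the insert's origin. The capsule's flat sides, 34 mm apart and 10 mm high, are the place to grip; its top can be pushed on. Seated, it stands 10 mm above the rim, inside the cover.
- cover: Upper half of the case, black frame open underneath, 95 (x) x 59 (y) x 29 mm outside, 90 x 54 mm inside (1 mm play all round on the base walls), clear (pale) window in its top, a catch slot low in each short end; about 60 g. Origin at the centre of its foot (lower edge), x along its long side, z up; a half turn makes no difference. Starts on the table, window up. Grip it across its long sides.
- cover_top (a point): Centre of the cover's top, 29 mm above its origin: press here. Set on the base the cover rests on the catches, its origin about 9 mm above seat. Pressed, the force grows to 11 to 18 N and drops suddenly to a few N some 5 mm above the seat, as the foot passes the catches; they snap into the slots 2 mm above the seat; at the seat the foot meets the flange and the push rises again.
- catch_far (a joint): Inward travel (m) of the sprung catch in the middle of the +x end wall of case_base: 0 fully out, so before the cover comes and again once it has clicked into the slot; about 0.002 while the cover's foot passes. 16 mm wide, stands 3 mm out of the wall, sloped top from z = 22 to 13.6 mm, square underside at z = 12.5 mm.
- catch_near (a joint): The same for the catch on the -x end of case_base.
- scale: Bystander: pocket scale, black, 75 x 120 x 18 mm, origin under its centre.
- loupe: Bystander: folding steel loupe, about 66 x 28 x 17 mm, origin under its middle.
- tongs: Bystander: steel coin tongs, 137 mm long, 8 mm high, origin under the middle.
Things that resemble listed ones, but are neither listed nor needed, are in the scene too. Leave any pink, turquoise or yellow look-alike of the cover alone.

How it is judged:
By the outcome, as a careful person would: the job done as asked, in the order asked, and still so for the second after the job is handed in, while the arm keeps its last pose, push and grip.
It also fails if it takes over 72 s, if anything falls off the work surface, if the arm or the gripper's body presses on something with over 40 N, if the wrist force passes 120 N, or if a joint passes its speed limit or range.

## Working session

There is one attempt and no reset: what is moved stays moved. The work goes in short steps, Python scripts to look and compute and a tool call to move; the robot and the scene stay as the last step left them, time stands still between calls to the robot, and variables do not carry over. Pictures are saved under pics/ and viewed, at most 10 in all, crops included, and the job is handed in when it is done.

Besides the shell and the picture viewer there is one more tool, called in YAML: its name, and indented under it one key for each argument. move_arm: Moves the arm, as the interface text tells. Its arguments: {"type":"object","properties":{"deltas":{"type":"array"},"gripper":{"type":"number"},"squeeze":{"type":"number"}},"required":["deltas"]}

```bash
mkdir -p pics; ls; python3 - <<'E'
from cell import observe, read_camera
import cv2
s=observe(); print({k:s[k] for k in('clock','tcp_pos','orientation','contact_force','gripper_width')})
for n in('scene','top'):
    c=read_camera(n); cv2.imwrite(f'pics/{n}0.png',c['frame'][:,:,::-1]); print({k:c[k] for k in c if k!='frame'})
E
```

```text
pics
{'clock': 0.0, 'tcp_pos': array([ 0.20043646, -0.61759771,  0.20247783]), 'orientation': array([-8.56902922e-04,  9.87705531e-01,  1.56323428e-01, -1.88941108e-04]), 'contact_force': array([ 0.31447356, -0.42227163,  0.6550137 ]), 'gripper_width': 0.08525025888216789}
{'fx': 548.1395933636879, 'fy': 548.1395933636879, 'cx': 317.7138243863422, 'cy': 241.64825186915277, 'rvec': array([ 2.27423996,  1.10226407, -0.3678455 ]), 'tvec': array([-0.35930149, -0.32023309,  1.41445272])}
{'fx': 455.013273872839, 'fy': 455.013273872839, 'cx': 319.1266591691582, 'cy': 234.8920115563381, 'rvec': array([ 2.14832009, -2.0587606 ,  0.22821992]), 'tvec': array([-0.0270718 ,  0.57115895,  0.86075038])}
```

View pics/top0.png

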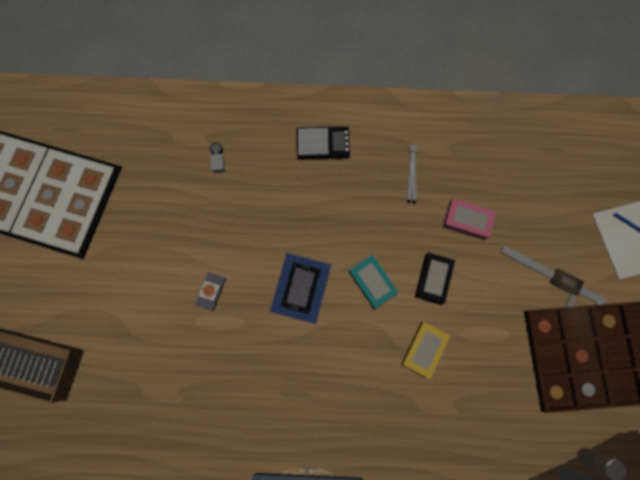

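View pics/scene0.png

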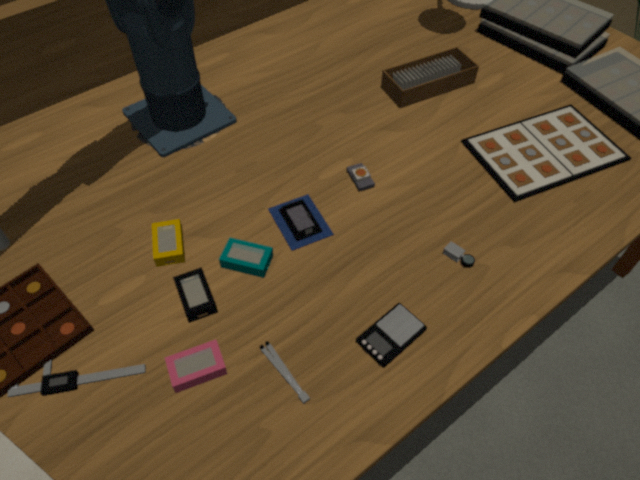

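The top view shows the insert at about (209,291), the base on its blue pad at (301,288) and the black cover at (435,278). In the scene view they are at (360,177), (300,219) and (195,294). Next I'll enlarge the crops.

```bash
python3 - <<'E'
import cv2,numpy as np
R={'top':[(209,291),(301,288),(435,278)],'scene':[(360,177),(300,219),(195,294)]}
rows=[]
for n in R:
    im=cv2.imread(f'pics/{n}0.png')
    rows.append(np.hstack([cv2.resize(cv2.convertScaleAbs(im[v-36:v+36,u-36:u+36],alpha=1.6),(264,264),interpolation=cv2.INTER_CUBIC) for u,v in R[n]]))
cv2.imwrite('pics/crops.png',np.vstack(rows))
E
```

```text
(no output)
```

View pics/crops.png

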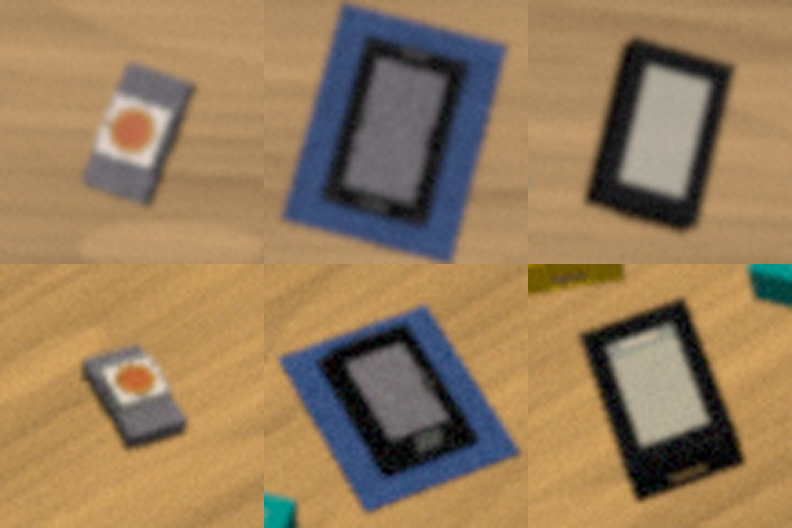

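The crops show all three clearly, with both long sides visible on each. I'll fit 3D outlines to masks in both cameras.

```bash
cat > vis.py <<'E'
import cv2,numpy as np
from cell import read_camera
from scipy.optimize import minimize
def box(x,y,z0,z1): return [(a*x/2,b*y/2,z) for a in(-1,1) for b in(-1,1) for z in(z0,z1)]
PTS={'insert':np.array(box(73,39,2.5,14)+box(68,34,0,14)+box(34,34,14,24))/1e3,
 'pad':np.array(box(130,100,0,3))/1e3,
 'base':np.array(box(98,62,3,8)+box(88,52,8,17)+box(82,46,8,22))/1e3,
 'cover':np.array(box(95,59,0,29))/1e3}
def mask(f,kind):
    f=cv2.GaussianBlur(f.astype(np.float32),(0,0),.7); r,g,b=f[...,0],f[...,1],f[...,2]
    if kind=='pad': m=(b>r*1.35)&(b>25)
    elif kind=='base': m=(b<r*1.35)
    else: m=(r-b<0.25*r)|(r+g+b<75)
    return m.astype(np.uint8)
def grab(n,k=5):
    c=read_camera(n); fs=[c['frame'].astype(float)]
    for _ in range(k-1): fs.append(read_camera(n)['frame'].astype(float))
    c['frame']=np.mean(fs,0); return c
def blob(m,uv):
    n,l,st,ce=cv2.connectedComponentsWithStats(m)
    d=[np.hypot(*(c-uv)) if s[4]>80 else 1e9 for c,s in zip(ce,st)]; d[0]=1e9
    k=(l==np.argmin(d)).astype(np.uint8)
    cs,_=cv2.findContours(k,cv2.RETR_EXTERNAL,cv2.CHAIN_APPROX_NONE)
    out=np.zeros_like(k); cv2.fillPoly(out,[cv2.convexHull(max(cs,key=cv2.contourArea))],1); return out
S=8
def render(c,kind,p,o,z=0):
    x,y,a=p; P=PTS[kind]; R=np.array([[np.cos(a),-np.sin(a)],[np.sin(a),np.cos(a)]])
    W=np.c_[P[:,:2]@R.T+[x,y],P[:,2]+z]
    q=cv2.projectPoints(W,c['rvec'],c['tvec'],np.array([[c['fx'],0,c['cx']],[0,c['fy'],c['cy']],[0,0,1]]),None)[0][:,0]
    h=cv2.convexHull(np.float32((q-o+.5)*S)); im=np.zeros((100*S,100*S),np.float32)
    cv2.fillPoly(im,[np.int32(np.round(h*16))],1,shift=4)
    return cv2.resize(im,(100,100),interpolation=cv2.INTER_AREA)
def fit(cs,kind,uvs,p0,z=0):
    T=[]
    for c,uv in zip(cs,uvs):
        o=np.int32(uv)-50; f=c['frame']
        if kind=='base':
            pad=blob(mask(f,'pad'),uv); m=blob(cv2.erode(pad,np.ones((3,3)))&mask(f,'base'),uv)
        else: m=blob(mask(f,kind),uv)
        T.append((c,o,m[o[1]:o[1]+100,o[0]:o[0]+100].astype(np.float32)))
    cost=lambda p:sum(((render(c,kind,p,o,z)-m)**2).sum() for c,o,m in T)
    best=None
    for da in np.arange(0,np.pi,np.pi/8) if len(p0)<3 else [0]:
        q=list(p0[:2])+[da if len(p0)<3 else p0[2]]
        r=minimize(cost,q,method='Nelder-Mead',options=dict(initial_simplex=np.array(q)+np.array([[0,0,0],[.015,0,0],[0,.015,0],[0,0,.2]]),xatol=1e-5,fatol=.05))
        if best is None or r.fun<best.fun: best=r
    return best.x,best.fun,[int(m.sum()) for _,_,m in T]
def ray(c,uv,z):
    R=cv2.Rodrigues(c['rvec'])[0]; d=R.T@[(uv[0]-c['cx'])/c['fx'],(uv[1]-c['cy'])/c['fy'],1]; o=-R.T@c['tvec']
    return (o+d*(z-o[2])/d[2])[:2]
E
python3 - <<'E'
from vis import *
cs=[grab('top'),grab('scene')]
UV={'insert':[(209,291),(360,177)],'pad':[(301,288),(300,221)],'base':[(301,288),(300,218)],'cover':[(435,278),(195,294)]}
for k,uv in UV.items():
    p0=ray(cs[0],uv[0],.01)
    x,f,n=fit(cs,k,uv,p0); print(k,x.round(4),f,n)
    for i in(0,1):
        y,f,n=fit(cs[i:i+1],k,uv[i:i+1],x); print('   ',y.round(4),f,n)
E
```

```text
insert [0.4542 0.2216 2.8638] 92.26416015625 [701, 435]
    [0.4542 0.2212 2.8614] 18.983154296875 [701]
    [0.4527 0.2261 2.7885] 44.903076171875 [435]
pad [0.4701 0.0341 2.9292] 293.692138671875 [2738, 2003]
    [0.4715 0.0326 2.9344] 157.097412109375 [2738]
    [0.4697 0.036  2.9034] 111.96728515625 [2003]
base [0.4703 0.0336 2.9279] 334.26806640625 [1225, 860]
    [0.4703 0.0336 2.9279] 139.957275390625 [1225]
    [0.4711 0.0366 2.8747] 188.67724609375 [860]
cover [ 0.4986 -0.2446 -0.2507] 262.309326171875 [1315, 1384]
    [ 0.4997 -0.2458 -0.2485] 141.0224609375 [1315]
    [ 0.4986 -0.2446 -0.2507] 117.723876953125 [1384]
```

```bash
cat > go.py <<'E'
import numpy as np
from scipy.spatial.transform import Rotation as Ro
from cell import observe
def plan(*T):
    s=observe(); w=s['orientation']; R=Ro.from_quat([w[1],w[2],w[3],w[0]]); p=s['tcp_pos']
    x=R.as_matrix()[:,0]; print('t %.2f'%s['clock'],'tcp',p.round(4),'yaw %.4f'%np.arctan2(x[1],x[0]),'tilt',R.as_matrix()[:2,2].round(4),'F',s['contact_force'].round(1),'w %.4f'%s['gripper_width'],'gf',np.round(s['gripper_force'],1))
    for t in T:
        c,n=np.cos(t[3]),np.sin(t[3]); M=np.array([[c,n,0],[n,-c,0],[0,0,-1]])
        d=R.inv().apply(np.array(t[:3])-p)/.6; a=(R.inv()*Ro.from_matrix(M)).as_rotvec()/(2*np.pi)
        print(dict(zip(('dx','dy','dz','ax','ay','az'),[float(v) for v in np.r_[d,a].round(5)])))
E
python3 -c "
from go import *
plan((.5,-.25,.2,-.2),(.4545,.2225,.12,-.278),(.4545,.2225,.06,-.278))"
```

```text
t 0.60 tcp [ 0.2006 -0.6182  0.2034] yaw 0.3138 tilt [-0.  0.] F [-0.1 -0.1  0.7] w 0.0853 gf 0.0
{'dx': 0.66405, 'dy': -0.42974, 'dz': 0.00562, 'ax': -0.0, 'ay': 1e-05, 'az': 0.08178}
{'dx': 0.83503, 'dy': -1.20218, 'dz': 0.13896, 'ax': -0.0, 'ay': 1e-05, 'az': 0.09419}
{'dx': 0.83504, 'dy': -1.20218, 'dz': 0.23896, 'ax': -0.0, 'ay': 1e-05, 'az': 0.09419}
```

move_arm:
  deltas:
    - {"dx": 0.664,"dy": -0.43,"dz": 0.005,"az": 0.082}
    - {"dx": 0.664,"dy": -0.43,"dz": 0.005,"az": 0.082}
    - {"dx": 0.664,"dy": -0.43,"dz": 0.005,"az": 0.082}
    - {"dx": 0.664,"dy": -0.43,"dz": 0.005,"az": 0.082}
    - {"dx": 0.664,"dy": -0.43,"dz": 0.005,"az": 0.082}
    - {"dx": 0.664,"dy": -0.43,"dz": 0.005,"az": 0.082}
    - {"dx": 0.664,"dy": -0.43,"dz": 0.005,"az": 0.082}
    - {"dx": 0.664,"dy": -0.43,"dz": 0.005,"az": 0.082}
    - {"dx": 0.664,"dy": -0.43,"dz": 0.005,"az": 0.082}
    - {"dx": 0.664,"dy": -0.43,"dz": 0.005,"az": 0.082}
    - {"dx": 0.664,"dy": -0.43,"dz": 0.005,"az": 0.082}
    - {"dx": 0.664,"dy": -0.43,"dz": 0.005,"az": 0.082}
  gripper: 0.6

```text
invalid input
```

```bash
python3 -c "
from go import *
plan((.4545,.2225,.12,-.278),(.4545,.2225,.06,-.278))"
```

```text
t 0.60 tcp [ 0.2006 -0.6182  0.2034] yaw 0.3138 tilt [-0.  0.] F [-0.1 -0.1  0.7] w 0.0853 gf 0.0
{'dx': 0.83503, 'dy': -1.20218, 'dz': 0.13896, 'ax': -0.0, 'ay': 1e-05, 'az': 0.09419}
{'dx': 0.83504, 'dy': -1.20218, 'dz': 0.23896, 'ax': -0.0, 'ay': 1e-05, 'az': 0.09419}
```

move_arm:
  deltas:
    - {"dx": 0.664,"dy": -0.43,"dz": 0.005,"ax": 0,"ay": 0,"az": 0.082}
    - {"dx": 0.664,"dy": -0.43,"dz": 0.005,"ax": 0,"ay": 0,"az": 0.082}
    - {"dx": 0.664,"dy": -0.43,"dz": 0.005,"ax": 0,"ay": 0,"az": 0.082}
    - {"dx": 0.664,"dy": -0.43,"dz": 0.005,"ax": 0,"ay": 0,"az": 0.082}
    - {"dx": 0.664,"dy": -0.43,"dz": 0.005,"ax": 0,"ay": 0,"az": 0.082}
    - {"dx": 0.664,"dy": -0.43,"dz": 0.005,"ax": 0,"ay": 0,"az": 0.082}
    - {"dx": 0.664,"dy": -0.43,"dz": 0.005,"ax": 0,"ay": 0,"az": 0.082}
    - {"dx": 0.664,"dy": -0.43,"dz": 0.005,"ax": 0,"ay": 0,"az": 0.082}
    - {"dx": 0.664,"dy": -0.43,"dz": 0.005,"ax": 0,"ay": 0,"az": 0.082}
    - {"dx": 0.664,"dy": -0.43,"dz": 0.005,"ax": 0,"ay": 0,"az": 0.082}
    - {"dx": 0.664,"dy": -0.43,"dz": 0.005,"ax": 0,"ay": 0,"az": 0.082}
    - {"dx": 0.664,"dy": -0.43,"dz": 0.005,"ax": 0,"ay": 0,"az": 0.082}
  gripper: 0.6

```text
clock: 1.6
tcp_pos: [0.504, -0.2435, 0.2007]
orientation: [-0.001, 0.995, -0.097, 0.001]
contact_force: [1.6, 0.2, -0.1]
gripper_width: 0.0514
gripper_force: 0.0
```

```bash
python3 -c "
from go import *
plan((.4545,.2225,.12,-.278),(.4545,.2225,.06,-.278))"
```

```text
t 1.60 tcp [ 0.504  -0.2435  0.2007] yaw -0.1943 tilt [0.0026 0.0026] F [ 1.6  0.2 -0.1] w 0.0514 gf 0.0
{'dx': -0.23117, 'dy': -0.74569, 'dz': 0.13627, 'ax': -0.0005, 'ay': -0.0003, 'az': 0.01333}
{'dx': -0.23137, 'dy': -0.74538, 'dz': 0.23627, 'ax': -0.0005, 'ay': -0.0003, 'az': 0.01333}
```

move_arm:
  deltas:
    - {"dx": -0.22,"dy": -0.755,"dz": 0.135,"ax": 0,"ay": 0,"az": 0.0125}
    - {"dx": -0.22,"dy": -0.755,"dz": 0.135,"ax": 0,"ay": 0,"az": 0.0125}
    - {"dx": -0.22,"dy": -0.755,"dz": 0.135,"ax": 0,"ay": 0,"az": 0.0125}
    - {"dx": -0.22,"dy": -0.755,"dz": 0.135,"ax": 0,"ay": 0,"az": 0.0125}
    - {"dx": -0.22,"dy": -0.755,"dz": 0.135,"ax": 0,"ay": 0,"az": 0.0125}
    - {"dx": -0.22,"dy": -0.755,"dz": 0.135,"ax": 0,"ay": 0,"az": 0.0125}
    - {"dx": -0.22,"dy": -0.755,"dz": 0.135,"ax": 0,"ay": 0,"az": 0.0125}
    - {"dx": -0.22,"dy": -0.755,"dz": 0.135,"ax": 0,"ay": 0,"az": 0.0125}
    - {"dx": -0.22,"dy": -0.755,"dz": 0.135,"ax": 0,"ay": 0,"az": 0.0125}
    - {"dx": -0.22,"dy": -0.755,"dz": 0.135,"ax": 0,"ay": 0,"az": 0.0125}
    - {"dx": -0.22,"dy": -0.755,"dz": 0.135,"ax": 0,"ay": 0,"az": 0.0125}
    - {"dx": -0.22,"dy": -0.755,"dz": 0.135,"ax": 0,"ay": 0,"az": 0.0125}
    - {"dx": -0.22,"dy": -0.755,"dz": 0.135,"ax": 0,"ay": 0,"az": 0.0125}
    - {"dx": -0.22,"dy": -0.755,"dz": 0.135,"ax": 0,"ay": 0,"az": 0.0125}
    - {"dx": -0.22,"dy": -0.755,"dz": 0.135,"ax": 0,"ay": 0,"az": 0.0125}
    - {"dx": -0.22,"dy": -0.755,"dz": 0.135,"ax": 0,"ay": 0,"az": 0.0125}

```text
clock: 2.93
tcp_pos: [0.4617, 0.2186, 0.1195]
orientation: [0.0, 0.99, -0.141, 0.0]
contact_force: [0.2, 0.6, 0.5]
gripper_width: 0.0516
gripper_force: 0.0
```

```bash
python3 -c "
from go import *
plan((.4545,.2225,.06,-.278),(.4545,.2225,.016,-.278))
from vis import *
ims=[]
for n,u,v in(('top',209,291),('scene',360,165)):
    c=read_camera(n); ims.append(cv2.resize(cv2.convertScaleAbs(c['frame'][v-40:v+40,u-40:u+40,::-1],alpha=1.6),(400,400),interpolation=cv2.INTER_CUBIC))
cv2.imwrite('pics/h1.png',np.hstack(ims))"
```

```text
t 2.93 tcp [0.4617 0.2186 0.1195] yaw -0.2824 tilt [ 0.0003 -0.0008] F [0.2 0.6 0.5] w 0.0516 gf 0.0
{'dx': -0.01342, 'dy': -0.00287, 'dz': 0.09921, 'ax': 0.00011, 'ay': -8e-05, 'az': -0.0007}
{'dx': -0.01345, 'dy': -0.00293, 'dz': 0.17255, 'ax': 0.00011, 'ay': -8e-05, 'az': -0.0007}
```

View pics/h1.png

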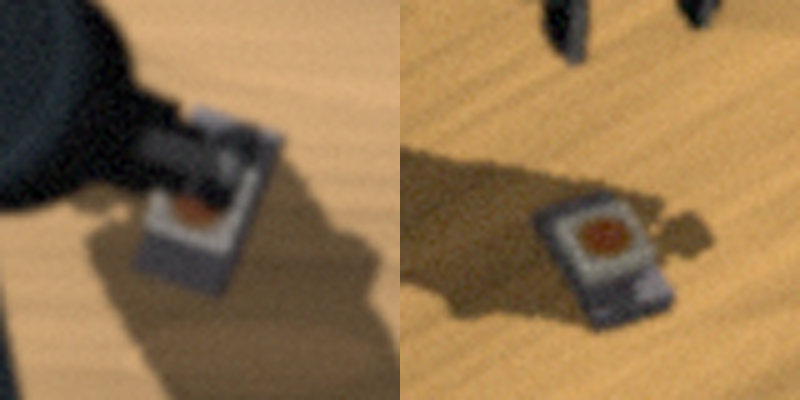

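The view shows the gripper hovering over the insert, with nothing in the way. I'll descend.

move_arm:
  deltas:
    - {"dx": -0.013,"dy": -0.003,"dz": 0.05,"ax": 0,"ay": 0,"az": -0.0005}
    - {"dx": -0.013,"dy": -0.003,"dz": 0.1,"ax": 0,"ay": 0,"az": -0.0005}
    - {"dx": -0.013,"dy": -0.003,"dz": 0.13,"ax": 0,"ay": 0,"az": -0.0005}
    - {"dx": -0.013,"dy": -0.003,"dz": 0.15,"ax": 0,"ay": 0,"az": -0.0005}
    - {"dx": -0.013,"dy": -0.003,"dz": 0.16,"ax": 0,"ay": 0,"az": -0.0005}
    - {"dx": -0.013,"dy": -0.003,"dz": 0.17,"ax": 0,"ay": 0,"az": -0.0005}
    - {"dx": -0.013,"dy": -0.003,"dz": 0.172,"ax": 0,"ay": 0,"az": -0.0005}
    - {"dx": -0.013,"dy": -0.003,"dz": 0.172,"ax": 0,"ay": 0,"az": -0.0005}
    - {"dx": -0.013,"dy": -0.003,"dz": 0.172,"ax": 0,"ay": 0,"az": -0.0005}

```text
clock: 3.78
tcp_pos: [0.4549, 0.2244, 0.0169]
orientation: [-0.0, 0.99, -0.138, 0.001]
contact_force: [-0.1, 1.2, 0.4]
gripper_width: 0.051
gripper_force: 0.0
```

move_arm:
  deltas:
    - {"dx": 0,"dy": 0,"dz": 0,"ax": 0,"ay": 0,"az": 0}
    - {"dx": 0,"dy": 0,"dz": 0,"ax": 0,"ay": 0,"az": 0}
    - {"dx": 0,"dy": 0,"dz": 0,"ax": 0,"ay": 0,"az": 0}
    - {"dx": 0,"dy": 0,"dz": 0,"ax": 0,"ay": 0,"az": 0}
    - {"dx": 0,"dy": 0,"dz": 0,"ax": 0,"ay": 0,"az": 0}
    - {"dx": 0,"dy": 0,"dz": 0,"ax": 0,"ay": 0,"az": 0}
  gripper: 0.2
  squeeze: 50

```text
clock: 4.28
tcp_pos: [0.4542, 0.2243, 0.0162]
orientation: [-0.0, 0.99, -0.138, 0.0]
contact_force: [-0.7, -0.2, 0.4]
gripper_width: 0.0172
gripper_force: 0.0
```

```bash
python3 -c "
from go import *
plan()"
```

```text
t 4.28 tcp [0.4542 0.2243 0.0162] yaw -0.2768 tilt [ 0.0001 -0.    ] F [-0.7 -0.2  0.4] w 0.0172 gf 0.0
```

```bash
python3 -c "
from vis import *
ims=[]
for n,u,v in(('top',209,291),('scene',360,175)):
    c=read_camera(n); ims.append(cv2.resize(cv2.convertScaleAbs(c['frame'][v-40:v+40,u-40:u+40,::-1],alpha=1.8),(400,400),interpolation=cv2.INTER_CUBIC))
cv2.imwrite('pics/h2.png',np.hstack(ims))"
```

```text
(no output)
```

View pics/h2.png

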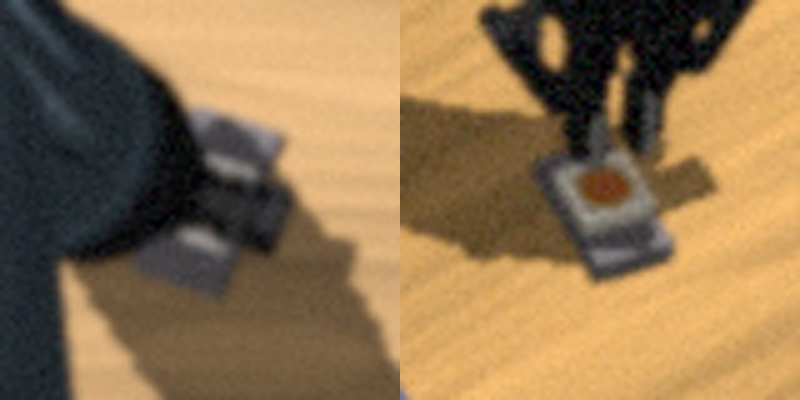

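The fingers seem to have closed above the capsule. I'll project the TCP to see where the tips should appear.

```bash
python3 -c "
from vis import *
from cell import observe
p=observe()['tcp_pos'];a=-.277
ty=np.array([np.sin(a),-np.cos(a),0])
for n,u,v in(('top',209,291),('scene',360,175)):
    c=read_camera(n);K=np.array([[c['fx'],0,c['cx']],[0,c['fy'],c['cy']],[0,0,1]])
    P=[p+[0,0,d]+s*ty for d in(0,.01,.02,.03) for s in(-.0086,.0086)]+[np.array([.4545,.2225,.024])]
    q=cv2.projectPoints(np.array(P),c['rvec'],c['tvec'],K,None)[0][:,0]
    print(n,((q-[u-40,v-40])*5+[400*(n=='scene'),0]).round().tolist())
"
```

```text
top [[173.0, 191.0], [212.0, 204.0], [167.0, 188.0], [207.0, 201.0], [161.0, 186.0], [201.0, 199.0], [155.0, 183.0], [195.0, 196.0], [193.0, 195.0]]
scene [[618.0, 191.0], [584.0, 201.0], [619.0, 175.0], [585.0, 185.0], [621.0, 160.0], [587.0, 170.0], [622.0, 144.0], [588.0, 154.0], [600.0, 186.0]]
```

```bash
python3 -c "
from vis import *
def pr(n,u,v,p,a,h,xs):
    c=read_camera(n);K=np.array([[c['fx'],0,c['cx']],[0,c['fy'],c['cy']],[0,0,1]])
    tx=np.array([np.cos(a),np.sin(a),0]);ty=np.array([np.sin(a),-np.cos(a),0])
    for d in(0,.01,.02,.03,.04):
        P=np.array([np.array(p)+[0,0,d]+s*h*ty+xs*tx for s in(-1,1)])
        q=cv2.projectPoints(P,c['rvec'],c['tvec'],K,None)[0][:,0]
        print(n,d,((q-[u-40,v-40])*5+[400*(n=='scene'),0]).round().tolist())
pr('scene',360,165,[.4617,.2186,.1195],-.2824,.0258,.011)
pr('top',209,291,[.4617,.2186,.1195],-.2824,.0258,0)
pr('scene',360,175,[.4542,.2243,.0162],-.277,.0086,.011)
"
```

```text
scene 0 [[683.0, 93.0], [574.0, 124.0]]
scene 0.01 [[685.0, 76.0], [576.0, 107.0]]
scene 0.02 [[687.0, 58.0], [577.0, 89.0]]
scene 0.03 [[690.0, 40.0], [579.0, 71.0]]
scene 0.04 [[692.0, 22.0], [580.0, 53.0]]
top 0 [[79.0, 128.0], [208.0, 172.0]]
top 0.01 [[72.0, 125.0], [202.0, 169.0]]
top 0.02 [[64.0, 121.0], [196.0, 166.0]]
top 0.03 [[56.0, 117.0], [189.0, 163.0]]
top 0.04 [[47.0, 114.0], [182.0, 160.0]]
scene 0 [[628.0, 206.0], [594.0, 217.0]]
scene 0.01 [[630.0, 191.0], [596.0, 201.0]]
scene 0.02 [[631.0, 176.0], [597.0, 186.0]]
scene 0.03 [[633.0, 160.0], [599.0, 170.0]]
scene 0.04 [[635.0, 144.0], [600.0, 154.0]]
```

Both pictures put the real tips well above the reported TCP. I'll reopen and descend in small steps, watching the force.

move_arm:
  deltas:
    - {"dx": 0,"dy": 0,"dz": 0,"ax": 0,"ay": 0,"az": 0}
    - {"dx": 0,"dy": 0,"dz": 0,"ax": 0,"ay": 0,"az": 0}
    - {"dx": 0,"dy": 0,"dz": 0,"ax": 0,"ay": 0,"az": 0}
    - {"dx": 0,"dy": 0,"dz": 0,"ax": 0,"ay": 0,"az": 0}
    - {"dx": 0,"dy": 0,"dz": 0.005,"ax": 0,"ay": 0,"az": 0}
    - {"dx": 0,"dy": 0,"dz": 0.01,"ax": 0,"ay": 0,"az": 0}
    - {"dx": 0,"dy": 0,"dz": 0.015,"ax": 0,"ay": 0,"az": 0}
    - {"dx": 0,"dy": 0,"dz": 0.015,"ax": 0,"ay": 0,"az": 0}
    - {"dx": 0,"dy": 0,"dz": 0.015,"ax": 0,"ay": 0,"az": 0}
  gripper: 0.65

```text
clock: 5.38
tcp_pos: [0.4539, 0.2242, 0.0068]
orientation: [0.0, 0.99, -0.138, -0.0]
contact_force: [0.5, 0.5, 0.4]
gripper_width: 0.0552
gripper_force: 0.0
```

move_arm:
  deltas:
    - {"dx": 0,"dy": 0,"dz": 0,"ax": 0,"ay": 0,"az": 0}
    - {"dx": 0,"dy": 0,"dz": 0,"ax": 0,"ay": 0,"az": 0}
    - {"dx": 0,"dy": 0,"dz": 0,"ax": 0,"ay": 0,"az": 0}
    - {"dx": 0,"dy": 0,"dz": 0,"ax": 0,"ay": 0,"az": 0}
    - {"dx": 0,"dy": 0,"dz": 0,"ax": 0,"ay": 0,"az": 0}
  gripper: 0.25

```text
clock: 5.8
tcp_pos: [0.4543, 0.2243, 0.0073]
orientation: [-0.0, 0.99, -0.138, 0.0]
contact_force: [-0.2, -0.2, 0.2]
gripper_width: 0.021
gripper_force: 0.0
```

move_arm:
  deltas:
    - {"dx": 0,"dy": 0,"dz": 0.004,"ax": 0,"ay": 0,"az": 0}
    - {"dx": 0,"dy": 0,"dz": 0.008,"ax": 0,"ay": 0,"az": 0}
    - {"dx": 0,"dy": 0,"dz": 0.01,"ax": 0,"ay": 0,"az": 0}
    - {"dx": 0,"dy": 0,"dz": 0.01,"ax": 0,"ay": 0,"az": 0}

```text
clock: 6.13
tcp_pos: [0.4539, 0.2241, 0.0008]
orientation: [0.0, 0.99, -0.138, -0.0]
contact_force: [-0.3, 0.2, 0.4]
gripper_width: 0.0214
gripper_force: 0.0
```

move_arm:
  deltas:
    - {"dx": 0,"dy": 0,"dz": 0.003,"ax": 0,"ay": 0,"az": 0}
    - {"dx": 0,"dy": 0,"dz": 0.005,"ax": 0,"ay": 0,"az": 0}
    - {"dx": 0,"dy": 0,"dz": 0.005,"ax": 0,"ay": 0,"az": 0}

```text
clock: 6.38
tcp_pos: [0.454, 0.2242, -0.0021]
orientation: [0.0, 0.99, -0.138, -0.0]
contact_force: [-0.0, -0.1, -0.3]
gripper_width: 0.0214
gripper_force: 0.0
```

move_arm:
  deltas:
    - {"dx": 0,"dy": 0,"dz": 0.003,"ax": 0,"ay": 0,"az": 0}
    - {"dx": 0,"dy": 0,"dz": 0.005,"ax": 0,"ay": 0,"az": 0}
    - {"dx": 0,"dy": 0,"dz": 0.005,"ax": 0,"ay": 0,"az": 0}

```text
clock: 6.63
tcp_pos: [0.4544, 0.2244, -0.0038]
orientation: [0.0, 0.99, -0.138, 0.0]
contact_force: [-4.2, -2.0, 15.0]
gripper_width: 0.0214
gripper_force: 7.6
```

move_arm:
  deltas:
    - {"dx": 0,"dy": 0,"dz": 0.002,"ax": 0,"ay": 0,"az": 0}
    - {"dx": 0,"dy": 0,"dz": 0.004,"ax": 0,"ay": 0,"az": 0}
    - {"dx": 0,"dy": 0,"dz": 0.004,"ax": 0,"ay": 0,"az": 0}

```text
clock: 6.88
tcp_pos: [0.4545, 0.2244, -0.004]
orientation: [0.0, 0.99, -0.138, 0.0]
contact_force: [-10.2, -5.3, 46.1]
gripper_width: 0.0213
gripper_force: 23.0
```

move_arm:
  deltas:
    - {"dx": 0,"dy": 0,"dz": 0.002,"ax": 0,"ay": 0,"az": 0}
    - {"dx": 0,"dy": 0,"dz": 0.003,"ax": 0,"ay": 0,"az": 0}
    - {"dx": 0,"dy": 0,"dz": 0.003,"ax": 0,"ay": 0,"az": 0}

```text
clock: 7.13
tcp_pos: [0.4545, 0.2244, -0.0041]
orientation: [0.001, 0.99, -0.138, 0.001]
contact_force: [-15.8, -8.8, 69.0]
gripper_width: 0.0213
gripper_force: 34.5
```

Contact came at TCP z = −3.8 mm, so the tips sit 27.7 mm above the reported TCP at this opening. I let that push get too hard; backing off now.

move_arm:
  deltas:
    - {"dx": 0,"dy": 0,"dz": -0.015,"ax": 0,"ay": 0,"az": 0}
    - {"dx": 0,"dy": 0,"dz": -0.03,"ax": 0,"ay": 0,"az": 0}
    - {"dx": 0,"dy": 0,"dz": -0.03,"ax": 0,"ay": 0,"az": 0}

```text
clock: 7.38
tcp_pos: [0.4553, 0.2248, 0.0104]
orientation: [-0.001, 0.99, -0.138, 0.001]
contact_force: [-0.6, -0.4, -0.2]
gripper_width: 0.0216
gripper_force: 0.0
```

move_arm:
  deltas:
    - {"dx": 0,"dy": 0,"dz": 0,"ax": 0,"ay": 0,"az": 0}
    - {"dx": 0,"dy": 0,"dz": 0,"ax": 0,"ay": 0,"az": 0}
    - {"dx": 0,"dy": 0,"dz": 0,"ax": 0,"ay": 0,"az": 0}
    - {"dx": 0,"dy": 0,"dz": 0,"ax": 0,"ay": 0,"az": 0}
    - {"dx": 0,"dy": 0,"dz": 0,"ax": 0,"ay": 0,"az": 0}
  gripper: 0.65

```text
clock: 7.8
tcp_pos: [0.4539, 0.2241, 0.0085]
orientation: [0.0, 0.99, -0.138, -0.0]
contact_force: [-1.0, -0.4, 0.5]
gripper_width: 0.0556
gripper_force: 0.0
```

```bash
python3 -c "
from go import *
plan((.4545,.2243,-.013,-.278))"
```

```text
t 7.80 tcp [0.4539 0.2241 0.0085] yaw -0.2769 tilt [-0.0009 -0.0005] F [-1.  -0.4  0.5] w 0.0556 gf 0.0
{'dx': 0.00089, 'dy': -0.00068, 'dz': 0.03578, 'ax': 0.00011, 'ay': 0.00011, 'az': 0.00018}
```

move_arm:
  deltas:
    - {"dx": 0,"dy": 0,"dz": 0.015,"ax": 0,"ay": 0,"az": 0}
    - {"dx": 0,"dy": 0,"dz": 0.028,"ax": 0,"ay": 0,"az": 0}
    - {"dx": 0,"dy": 0,"dz": 0.034,"ax": 0,"ay": 0,"az": 0}
    - {"dx": 0,"dy": 0,"dz": 0.034,"ax": 0,"ay": 0,"az": 0}

```text
clock: 8.13
tcp_pos: [0.4531, 0.2237, -0.0128]
orientation: [0.001, 0.99, -0.138, -0.001]
contact_force: [0.1, -0.5, 0.1]
gripper_width: 0.0557
gripper_force: 0.0
```

move_arm:
  deltas:
    - {"dx": 0,"dy": 0,"dz": 0,"ax": 0,"ay": 0,"az": 0}
    - {"dx": 0,"dy": 0,"dz": 0,"ax": 0,"ay": 0,"az": 0}
    - {"dx": 0,"dy": 0,"dz": 0,"ax": 0,"ay": 0,"az": 0}
    - {"dx": 0,"dy": 0,"dz": 0,"ax": 0,"ay": 0,"az": 0}
    - {"dx": 0,"dy": 0,"dz": 0,"ax": 0,"ay": 0,"az": 0}
  gripper: 0.25

```text
clock: 8.55
tcp_pos: [0.4544, 0.2244, -0.0112]
orientation: [-0.0, 0.99, -0.138, 0.0]
contact_force: [-1.1, -1.1, 2.3]
gripper_width: 0.0324
gripper_force: 49.8
```

```bash
python3 -c "
from go import *
plan((.4544,.2244,.06,-.278),(.4703,.0345,.06,-.213))"
```

```text
t 8.55 tcp [ 0.4544  0.2244 -0.0112] yaw -0.2769 tilt [0.0005 0.0003] F [-1.1 -1.1  2.3] w 0.0324 gf 49.8
{'dx': -0.0, 'dy': -5e-05, 'dz': -0.11864, 'ax': -7e-05, 'ay': -6e-05, 'az': 0.00018}
{'dx': 0.11199, 'dy': 0.29716, 'dz': -0.11873, 'ax': -7e-05, 'ay': -6e-05, 'az': -0.01016}
```

move_arm:
  deltas:
    - {"dx": 0,"dy": 0,"dz": -0.04,"ax": 0,"ay": 0,"az": 0}
    - {"dx": 0,"dy": 0,"dz": -0.08,"ax": 0,"ay": 0,"az": 0}
    - {"dx": 0,"dy": 0,"dz": -0.115,"ax": 0,"ay": 0,"az": 0}
    - {"dx": 0.023,"dy": 0.06,"dz": -0.119,"ax": 0,"ay": 0,"az": -0.002}
    - {"dx": 0.045,"dy": 0.119,"dz": -0.119,"ax": 0,"ay": 0,"az": -0.005}
    - {"dx": 0.068,"dy": 0.18,"dz": -0.119,"ax": 0,"ay": 0,"az": -0.0075}
    - {"dx": 0.09,"dy": 0.24,"dz": -0.119,"ax": 0,"ay": 0,"az": -0.01}
    - {"dx": 0.103,"dy": 0.275,"dz": -0.119,"ax": 0,"ay": 0,"az": -0.01}
    - {"dx": 0.11,"dy": 0.292,"dz": -0.119,"ax": 0,"ay": 0,"az": -0.01}
    - {"dx": 0.112,"dy": 0.297,"dz": -0.119,"ax": 0,"ay": 0,"az": -0.01}
    - {"dx": 0.112,"dy": 0.297,"dz": -0.119,"ax": 0,"ay": 0,"az": -0.01}
    - {"dx": 0.112,"dy": 0.297,"dz": -0.119,"ax": 0,"ay": 0,"az": -0.01}
    - {"dx": 0.112,"dy": 0.297,"dz": -0.119,"ax": 0,"ay": 0,"az": -0.01}

```text
clock: 9.63
tcp_pos: [0.4702, 0.0367, 0.06]
orientation: [-0.001, 0.994, -0.105, 0.0]
contact_force: [-0.1, 0.6, -1.4]
gripper_width: 0.0325
gripper_force: 50.0
```

```bash
python3 -c "
from go import *
plan((.4703,.0345,.025,-.213))
from vis import *
ims=[]
for n,u,v in(('top',301,288),('scene',300,205)):
    c=read_camera(n); ims.append(cv2.resize(cv2.convertScaleAbs(c['frame'][v-40:v+40,u-40:u+40,::-1],alpha=1.8),(400,400),interpolation=cv2.INTER_CUBIC))
cv2.imwrite('pics/h3.png',np.hstack(ims))"
```

```text
t 9.63 tcp [0.4702 0.0367 0.06  ] yaw -0.2109 tilt [0.0001 0.001 ] F [-0.1  0.6 -1.4] w 0.0325 gf 50.0
{'dx': 0.00103, 'dy': 0.00364, 'dz': 0.05835, 'ax': -0.00016, 'ay': 2e-05, 'az': 0.00034}
```

View pics/h3.png

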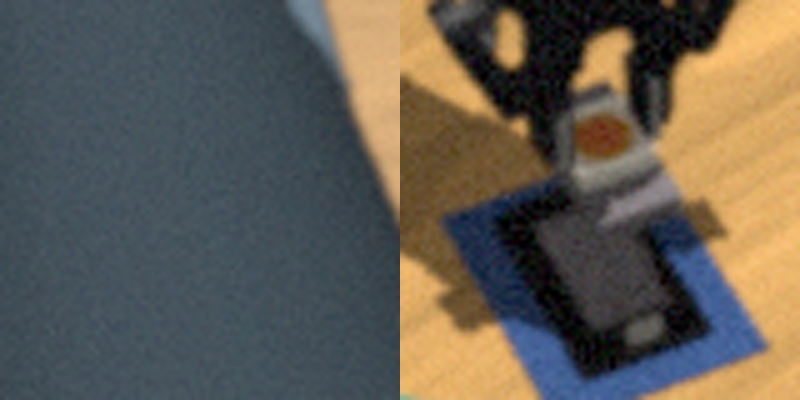

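Held well. I'll use the coin's centre in the scene camera to measure where the insert sits relative to the TCP, and to the base as that camera sees it.

```bash
python3 -c "
from vis import *
from go import plan
def coin(f,uv):
    f=cv2.GaussianBlur(f.astype(np.float32),(0,0),.8); hsv=cv2.cvtColor(f/255,cv2.COLOR_RGB2HSV)
    m=((hsv[...,0]<22)&(hsv[...,1]>.6)&(f[...,0]>40)).astype(np.uint8)
    n,l,st,ce=cv2.connectedComponentsWithStats(m); i=1+np.argmin([np.hypot(*(c-uv))+(99 if s[4]<15 else 0) for c,s in zip(ce[1:],st[1:])]); return ce[i],st[i]
c=read_camera('scene'); f0=cv2.imread('pics/scene0.png')[:,:,::-1]
for f,uv,z in((f0,(360,176),.024),(c['frame'],(301,192),.0952)):
    p,s=coin(f,uv); print(p,s,ray(c,p,z))
t=dict(c); t=read_camera('top'); f0=cv2.imread('pics/top0.png')[:,:,::-1]
p,s=coin(f0,(209,291)); print('top',p,s,ray(t,p,.024))
plan()
"
```

```text
[360.5 171.8] [359 171   4   3  10] [0.45445726 0.22430822]
[299.94736842 191.68421053] [297 190   7   4  19] [0.47073841 0.03836614]
top [208.36666667 290.26666667] [206 288   6   6  30] [0.45389231 0.22068913]
t 9.83 tcp [0.4701 0.0356 0.06  ] yaw -0.2121 tilt [-0.0001  0.0003] F [-0.8  0.2 -0.5] w 0.0323 gf 50.0
```

```bash
python3 -c "
from go import plan
plan((.4702,.0335,.014,-.211))
"
```

```text
t 9.83 tcp [0.4701 0.0356 0.06  ] yaw -0.2121 tilt [-0.0001  0.0003] F [-0.8  0.2 -0.5] w 0.0323 gf 50.0
{'dx': 0.00092, 'dy': 0.00335, 'dz': 0.07659, 'ax': -4e-05, 'ay': 2e-05, 'az': -0.00018}
```

move_arm:
  deltas:
    - {"dx": 0.001,"dy": 0.003,"dz": 0.03,"ax": 0,"ay": 0,"az": 0}
    - {"dx": 0.001,"dy": 0.003,"dz": 0.055,"ax": 0,"ay": 0,"az": 0}
    - {"dx": 0.001,"dy": 0.003,"dz": 0.07,"ax": 0,"ay": 0,"az": 0}
    - {"dx": 0.001,"dy": 0.003,"dz": 0.076,"ax": 0,"ay": 0,"az": 0}
    - {"dx": 0.001,"dy": 0.003,"dz": 0.076,"ax": 0,"ay": 0,"az": 0}
    - {"dx": 0.001,"dy": 0.003,"dz": 0.076,"ax": 0,"ay": 0,"az": 0}
    - {"dx": 0.001,"dy": 0.003,"dz": 0.076,"ax": 0,"ay": 0,"az": 0}

```text
clock: 10.42
tcp_pos: [0.4709, 0.0328, 0.0149]
orientation: [-0.0, 0.994, -0.107, 0.0]
contact_force: [-0.5, -0.3, -0.3]
gripper_width: 0.0321
gripper_force: 50.0
```

```bash
python3 -c "
from go import plan
plan((.4702,.0335,.010,-.211))
"
```

```text
t 10.42 tcp [0.4709 0.0328 0.0149] yaw -0.2138 tilt [0.001  0.0002] F [-0.5 -0.3 -0.3] w 0.0321 gf 50.0
{'dx': -0.00139, 'dy': -0.0009, 'dz': 0.00825, 'ax': -6e-05, 'ay': -0.00015, 'az': -0.00045}
```

Descending 5 mm at a time, watching the force.

move_arm:
  deltas:
    - {"dx": -0.001,"dy": -0.001,"dz": 0.004,"ax": 0,"ay": 0,"az": 0}
    - {"dx": -0.001,"dy": -0.001,"dz": 0.008,"ax": 0,"ay": 0,"az": 0}
    - {"dx": -0.001,"dy": -0.001,"dz": 0.01,"ax": 0,"ay": 0,"az": 0}
    - {"dx": -0.001,"dy": -0.001,"dz": 0.01,"ax": 0,"ay": 0,"az": 0}

```text
clock: 10.75
tcp_pos: [0.4697, 0.0333, 0.0082]
orientation: [0.0, 0.994, -0.107, -0.0]
contact_force: [0.0, -0.0, -0.6]
gripper_width: 0.0323
gripper_force: 50.0
```

move_arm:
  deltas:
    - {"dx": 0,"dy": 0,"dz": 0.003,"ax": 0,"ay": 0,"az": 0}
    - {"dx": 0,"dy": 0,"dz": 0.005,"ax": 0,"ay": 0,"az": 0}
    - {"dx": 0,"dy": 0,"dz": 0.005,"ax": 0,"ay": 0,"az": 0}

```text
clock: 11.0
tcp_pos: [0.4697, 0.0333, 0.0051]
orientation: [0.0, 0.994, -0.107, -0.0]
contact_force: [-0.4, 0.2, -0.8]
gripper_width: 0.0325
gripper_force: 50.0
```

move_arm:
  deltas:
    - {"dx": 0,"dy": 0,"dz": 0.003,"ax": 0,"ay": 0,"az": 0}
    - {"dx": 0,"dy": 0,"dz": 0.005,"ax": 0,"ay": 0,"az": 0}
    - {"dx": 0,"dy": 0,"dz": 0.005,"ax": 0,"ay": 0,"az": 0}

```text
clock: 11.25
tcp_pos: [0.4697, 0.0333, 0.0021]
orientation: [0.0, 0.994, -0.107, -0.0]
contact_force: [-1.4, 0.1, -1.1]
gripper_width: 0.0323
gripper_force: 50.0
```

move_arm:
  deltas:
    - {"dx": 0,"dy": 0,"dz": 0.003,"ax": 0,"ay": 0,"az": 0}
    - {"dx": 0,"dy": 0,"dz": 0.005,"ax": 0,"ay": 0,"az": 0}
    - {"dx": 0,"dy": 0,"dz": 0.005,"ax": 0,"ay": 0,"az": 0}

```text
clock: 11.5
tcp_pos: [0.4704, 0.0335, -0.0005]
orientation: [-0.0, 0.994, -0.107, 0.0]
contact_force: [-0.2, -0.0, 1.3]
gripper_width: 0.0319
gripper_force: 50.3
```

move_arm:
  deltas:
    - {"dx": 0,"dy": 0,"dz": 0.002,"ax": 0,"ay": 0,"az": 0}
    - {"dx": 0,"dy": 0,"dz": 0.004,"ax": 0,"ay": 0,"az": 0}
    - {"dx": 0,"dy": 0,"dz": 0.004,"ax": 0,"ay": 0,"az": 0}

```text
clock: 11.75
tcp_pos: [0.4703, 0.0334, -0.0031]
orientation: [-0.0, 0.994, -0.107, 0.0]
contact_force: [1.4, 0.8, 0.3]
gripper_width: 0.0321
gripper_force: 50.1
```

move_arm:
  deltas:
    - {"dx": 0,"dy": 0,"dz": 0.001,"ax": 0,"ay": 0,"az": 0}
    - {"dx": 0,"dy": 0,"dz": 0.002,"ax": 0,"ay": 0,"az": 0}
    - {"dx": 0,"dy": 0,"dz": 0.002,"ax": 0,"ay": 0,"az": 0}

```text
clock: 12.0
tcp_pos: [0.4703, 0.0334, -0.0033]
orientation: [0.0, 0.994, -0.107, 0.0]
contact_force: [-2.3, 1.1, 16.8]
gripper_width: 0.0326
gripper_force: 51.8
```

move_arm:
  deltas:
    - {"dx": 0,"dy": 0,"dz": 0,"ax": 0,"ay": 0,"az": 0}
    - {"dx": 0,"dy": 0,"dz": 0,"ax": 0,"ay": 0,"az": 0}
    - {"dx": 0,"dy": 0,"dz": 0,"ax": 0,"ay": 0,"az": 0}
    - {"dx": 0,"dy": 0,"dz": 0,"ax": 0,"ay": 0,"az": 0}
    - {"dx": 0,"dy": 0,"dz": -0.015,"ax": 0,"ay": 0,"az": 0}
    - {"dx": 0,"dy": 0,"dz": -0.035,"ax": 0,"ay": 0,"az": 0}
    - {"dx": 0,"dy": 0,"dz": -0.035,"ax": 0,"ay": 0,"az": 0}
  gripper: 0.65

```text
clock: 12.58
tcp_pos: [0.4711, 0.0334, 0.0185]
orientation: [-0.0, 0.994, -0.107, 0.001]
contact_force: [0.4, 0.4, -0.2]
gripper_width: 0.0553
gripper_force: 0.0
```

move_arm:
  deltas:
    - {"dx": 0,"dy": 0,"dz": 0,"ax": 0,"ay": 0,"az": 0}
    - {"dx": 0,"dy": 0,"dz": 0,"ax": 0,"ay": 0,"az": 0}
    - {"dx": 0,"dy": 0,"dz": 0,"ax": 0,"ay": 0,"az": 0}
    - {"dx": 0,"dy": 0,"dz": 0,"ax": 0,"ay": 0,"az": 0}
    - {"dx": 0,"dy": 0,"dz": 0,"ax": 0,"ay": 0,"az": 0}
  gripper: 0.25

```text
clock: 13.0
tcp_pos: [0.4696, 0.0333, 0.0164]
orientation: [0.0, 0.994, -0.107, -0.0]
contact_force: [0.4, 0.6, 0.2]
gripper_width: 0.0212
gripper_force: 0.0
```

```bash
python3 -c "
from go import plan
plan((.4702,.0335,.006,-.211),(.4702,.0335,.003,-.211))
"
```

```text
t 13.00 tcp [0.4696 0.0333 0.0164] yaw -0.2139 tilt [-0.0007 -0.0001] F [0.4 0.6 0.2] w 0.0212 gf 0.0
{'dx': 0.00092, 'dy': -0.00058, 'dz': 0.01739, 'ax': 4e-05, 'ay': 0.00011, 'az': -0.00046}
{'dx': 0.00093, 'dy': -0.00058, 'dz': 0.02239, 'ax': 4e-05, 'ay': 0.00011, 'az': -0.00046}
```

move_arm:
  deltas:
    - {"dx": 0,"dy": 0,"dz": 0.008,"ax": 0,"ay": 0,"az": 0}
    - {"dx": 0,"dy": 0,"dz": 0.014,"ax": 0,"ay": 0,"az": 0}
    - {"dx": 0,"dy": 0,"dz": 0.018,"ax": 0,"ay": 0,"az": 0}
    - {"dx": 0,"dy": 0,"dz": 0.018,"ax": 0,"ay": 0,"az": 0}

```text
clock: 13.33
tcp_pos: [0.4693, 0.0333, 0.0052]
orientation: [0.0, 0.994, -0.107, -0.001]
contact_force: [0.0, -0.8, -0.6]
gripper_width: 0.0219
gripper_force: 0.0
```

move_arm:
  deltas:
    - {"dx": 0,"dy": 0,"dz": 0.002,"ax": 0,"ay": 0,"az": 0}
    - {"dx": 0,"dy": 0,"dz": 0.003,"ax": 0,"ay": 0,"az": 0}
    - {"dx": 0,"dy": 0,"dz": 0.003,"ax": 0,"ay": 0,"az": 0}

```text
clock: 13.58
tcp_pos: [0.4699, 0.0334, 0.0043]
orientation: [0.0, 0.994, -0.107, -0.0]
contact_force: [-1.0, -0.5, 1.5]
gripper_width: 0.0214
gripper_force: 0.8
```

move_arm:
  deltas:
    - {"dx": 0,"dy": 0,"dz": 0.001,"ax": 0,"ay": 0,"az": 0}
    - {"dx": 0,"dy": 0,"dz": 0.002,"ax": 0,"ay": 0,"az": 0}
    - {"dx": 0,"dy": 0,"dz": 0.002,"ax": 0,"ay": 0,"az": 0}

```text
clock: 13.83
tcp_pos: [0.4699, 0.0333, 0.0042]
orientation: [0.0, 0.994, -0.107, 0.0]
contact_force: [-6.3, -0.2, 18.9]
gripper_width: 0.0214
gripper_force: 9.9
```

The insert is flush: the capsule top is exactly 8 mm above its height on the table, and it held stiff at 19 N. Now the cover.

```bash
python3 -c "
from go import plan
plan((.4702,.0335,.06,-.211),(.4985,-.246,.06,-.249))
"
```

```text
t 13.83 tcp [0.4699 0.0333 0.0042] yaw -0.2139 tilt [-0.     -0.0004] F [-6.3 -0.2 18.9] w 0.0214 gf 9.9
{'dx': 0.00047, 'dy': -0.00033, 'dz': -0.09306, 'ax': 7e-05, 'ay': -1e-05, 'az': -0.00047}
{'dx': 0.14545, 'dy': 0.44487, 'dz': -0.09286, 'ax': 7e-05, 'ay': -1e-05, 'az': 0.00558}
```

move_arm:
  deltas:
    - {"dx": 0,"dy": 0,"dz": -0.05,"ax": 0,"ay": 0,"az": 0}
    - {"dx": 0,"dy": 0,"dz": -0.095,"ax": 0,"ay": 0,"az": 0}
    - {"dx": 0.02,"dy": 0.06,"dz": -0.097,"ax": 0,"ay": 0,"az": 0.002}
    - {"dx": 0.04,"dy": 0.12,"dz": -0.097,"ax": 0,"ay": 0,"az": 0.003}
    - {"dx": 0.06,"dy": 0.18,"dz": -0.097,"ax": 0,"ay": 0,"az": 0.0055}
    - {"dx": 0.08,"dy": 0.24,"dz": -0.097,"ax": 0,"ay": 0,"az": 0.0055}
    - {"dx": 0.1,"dy": 0.3,"dz": -0.097,"ax": 0,"ay": 0,"az": 0.0055}
    - {"dx": 0.12,"dy": 0.36,"dz": -0.097,"ax": 0,"ay": 0,"az": 0.0055}
    - {"dx": 0.135,"dy": 0.41,"dz": -0.097,"ax": 0,"ay": 0,"az": 0.0055}
    - {"dx": 0.142,"dy": 0.435,"dz": -0.097,"ax": 0,"ay": 0,"az": 0.0055}
    - {"dx": 0.1455,"dy": 0.445,"dz": -0.097,"ax": 0,"ay": 0,"az": 0.0055}
    - {"dx": 0.1455,"dy": 0.445,"dz": -0.097,"ax": 0,"ay": 0,"az": 0.0055}
    - {"dx": 0.1455,"dy": 0.445,"dz": -0.097,"ax": 0,"ay": 0,"az": 0.0055}
    - {"dx": 0.1455,"dy": 0.445,"dz": -0.097,"ax": 0,"ay": 0,"az": 0.0055}
  gripper: 0.97

```text
clock: 15.0
tcp_pos: [0.4987, -0.2438, 0.0611]
orientation: [-0.001, 0.992, -0.123, -0.0]
contact_force: [-0.9, -0.1, -0.1]
gripper_width: 0.0833
gripper_force: 0.0
```

```bash
python3 -c "
from go import plan
plan((.4985,-.246,.0,-.249),(.4985,-.246,-.018,-.249))
from vis import *
ims=[]
for n,u,v in(('scene',300,210),('scene',195,285)):
    c=read_camera(n); ims.append(cv2.resize(cv2.convertScaleAbs(c['frame'][v-40:v+40,u-40:u+40,::-1],alpha=1.8),(400,400),interpolation=cv2.INTER_CUBIC))
cv2.imwrite('pics/h4.png',np.hstack(ims))"
```

```text
t 15.00 tcp [ 0.4987 -0.2438  0.0611] yaw -0.2459 tilt [-0.0003  0.0013] F [-0.9 -0.1 -0.1] w 0.0833 gf 0.0
{'dx': 0.00062, 'dy': 0.00378, 'dz': 0.10182, 'ax': -0.00018, 'ay': 9e-05, 'az': 0.0005}
{'dx': 0.00063, 'dy': 0.00381, 'dz': 0.13182, 'ax': -0.00018, 'ay': 9e-05, 'az': 0.0005}
```

View pics/h4.png

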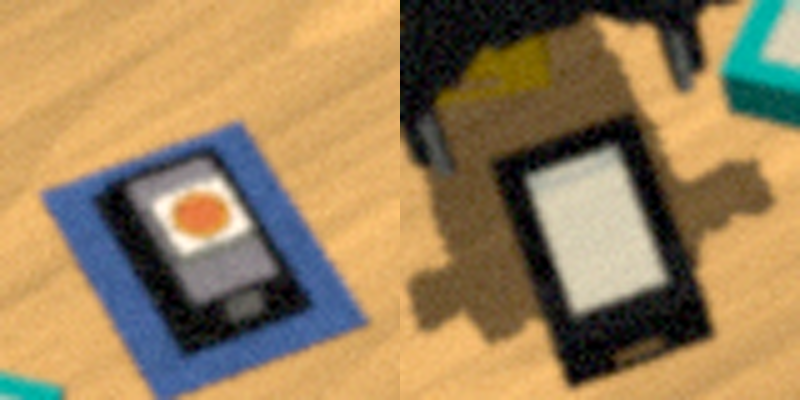

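The left crop shows the insert seated flush in the base. The right crop shows the open fingers straddling the cover, clear of the look-alikes. Descending.

move_arm:
  deltas:
    - {"dx": 0.0005,"dy": 0.003,"dz": 0.05,"ax": 0,"ay": 0,"az": 0.0005}
    - {"dx": 0.0005,"dy": 0.003,"dz": 0.085,"ax": 0,"ay": 0,"az": 0.0005}
    - {"dx": 0.0005,"dy": 0.003,"dz": 0.11,"ax": 0,"ay": 0,"az": 0.0005}
    - {"dx": 0.0005,"dy": 0.003,"dz": 0.125,"ax": 0,"ay": 0,"az": 0.0005}
    - {"dx": 0.0005,"dy": 0.003,"dz": 0.132,"ax": 0,"ay": 0,"az": 0.0005}
    - {"dx": 0.0005,"dy": 0.003,"dz": 0.132,"ax": 0,"ay": 0,"az": 0.0005}
    - {"dx": 0.0005,"dy": 0.003,"dz": 0.132,"ax": 0,"ay": 0,"az": 0.0005}

```text
clock: 15.68
tcp_pos: [0.4989, -0.2478, -0.0174]
orientation: [0.0, 0.992, -0.125, 0.0]
contact_force: [0.3, -0.6, -0.1]
gripper_width: 0.083
gripper_force: 0.0
```

move_arm:
  deltas:
    - {"dx": 0,"dy": 0,"dz": 0,"ax": 0,"ay": 0,"az": 0}
    - {"dx": 0,"dy": 0,"dz": 0,"ax": 0,"ay": 0,"az": 0}
    - {"dx": 0,"dy": 0,"dz": 0,"ax": 0,"ay": 0,"az": 0}
    - {"dx": 0,"dy": 0,"dz": 0,"ax": 0,"ay": 0,"az": 0}
    - {"dx": 0,"dy": 0,"dz": 0,"ax": 0,"ay": 0,"az": 0}
    - {"dx": 0,"dy": 0,"dz": 0,"ax": 0,"ay": 0,"az": 0}
  gripper: 0.5
  squeeze: 30

```text
clock: 16.18
tcp_pos: [0.4992, -0.2482, -0.0169]
orientation: [0.0, 0.992, -0.126, 0.001]
contact_force: [-2.1, 1.5, 6.0]
gripper_width: 0.058
gripper_force: 32.2
```

```bash
python3 -c "
from go import plan
plan((.4985,-.246,.05,-.249),(.4702,.0335,.05,-.211))
"
```

```text
t 16.18 tcp [ 0.4992 -0.2482 -0.0169] yaw -0.2518 tilt [ 0.0015 -0.0006] F [-2.1  1.5  6. ] w 0.0580 gf 32.2
{'dx': -0.00181, 'dy': -0.00324, 'dz': -0.11152, 'ax': 3e-05, 'ay': -0.00026, 'az': -0.00044}
{'dx': -0.16353, 'dy': -0.44263, 'dz': -0.11186, 'ax': 3e-05, 'ay': -0.00026, 'az': -0.00649}
```

move_arm:
  deltas:
    - {"dx": 0,"dy": 0,"dz": -0.04,"ax": 0,"ay": 0,"az": 0}
    - {"dx": 0,"dy": 0,"dz": -0.08,"ax": 0,"ay": 0,"az": 0}
    - {"dx": 0,"dy": -0.01,"dz": -0.11,"ax": 0,"ay": 0,"az": 0}
    - {"dx": -0.022,"dy": -0.06,"dz": -0.112,"ax": 0,"ay": 0,"az": -0.002}
    - {"dx": -0.044,"dy": -0.12,"dz": -0.112,"ax": 0,"ay": 0,"az": -0.004}
    - {"dx": -0.066,"dy": -0.18,"dz": -0.112,"ax": 0,"ay": 0,"az": -0.006}
    - {"dx": -0.089,"dy": -0.24,"dz": -0.112,"ax": 0,"ay": 0,"az": -0.0065}
    - {"dx": -0.111,"dy": -0.3,"dz": -0.112,"ax": 0,"ay": 0,"az": -0.0065}
    - {"dx": -0.133,"dy": -0.36,"dz": -0.112,"ax": 0,"ay": 0,"az": -0.0065}
    - {"dx": -0.15,"dy": -0.408,"dz": -0.112,"ax": 0,"ay": 0,"az": -0.0065}
    - {"dx": -0.16,"dy": -0.433,"dz": -0.112,"ax": 0,"ay": 0,"az": -0.0065}
    - {"dx": -0.1635,"dy": -0.4425,"dz": -0.112,"ax": 0,"ay": 0,"az": -0.0065}
    - {"dx": -0.1635,"dy": -0.4425,"dz": -0.112,"ax": 0,"ay": 0,"az": -0.0065}
    - {"dx": -0.1635,"dy": -0.4425,"dz": -0.112,"ax": 0,"ay": 0,"az": -0.0065}
    - {"dx": -0.1635,"dy": -0.4425,"dz": -0.112,"ax": 0,"ay": 0,"az": -0.0065}
    - {"dx": -0.1635,"dy": -0.4425,"dz": -0.112,"ax": 0,"ay": 0,"az": -0.0065}

```text
clock: 17.52
tcp_pos: [0.4697, 0.0317, 0.0492]
orientation: [0.0, 0.994, -0.107, 0.0]
contact_force: [0.2, -0.4, 0.2]
gripper_width: 0.0582
gripper_force: 33.4
```

```bash
python3 -c "
from go import plan
plan((.4702,.0335,.022,-.212),(.4702,.0335,.008,-.212))
from vis import *
c=read_camera('scene');n,u,v='scene',300,195
f0=cv2.imread('pics/scene0.png')[:,:,::-1]
cv2.imwrite('pics/h5.png',np.hstack([cv2.resize(cv2.convertScaleAbs(c['frame'][v-40:v+40,u-40:u+40,::-1],alpha=1.8),(400,400),interpolation=cv2.INTER_CUBIC)]))
def win(f,uv):
    f=f.astype(np.float32); m=((f.min(2)>60)&(f[...,0]-f[...,2]<.25*f[...,0])).astype(np.uint8); b=blob(m,uv); ys,xs=np.nonzero(b); return np.array([xs.mean(),ys.mean()]),b.sum()
for f,uv,z in((f0,(196,291),.029),(c['frame'],(301,190),.05+.0169+.029)):
    p,a=win(f,uv); print(p,a,ray(c,p,z))
"
```

```text
t 17.52 tcp [0.4697 0.0317 0.0492] yaw -0.2138 tilt [ 0.     -0.0007] F [ 0.2 -0.4  0.2] w 0.0582 gf 33.4
{'dx': 0.00018, 'dy': -0.00314, 'dz': 0.04526, 'ax': 0.00012, 'ay': -3e-05, 'az': -0.00028}
{'dx': 0.00018, 'dy': -0.00316, 'dz': 0.06859, 'ax': 0.00012, 'ay': -3e-05, 'az': -0.00028}
[193.65689655 290.66034483] 580 [ 0.50076738 -0.24459541]
[298.76993166 193.5808656 ] 439 [0.4739658  0.03289467]
```

View pics/h5.png

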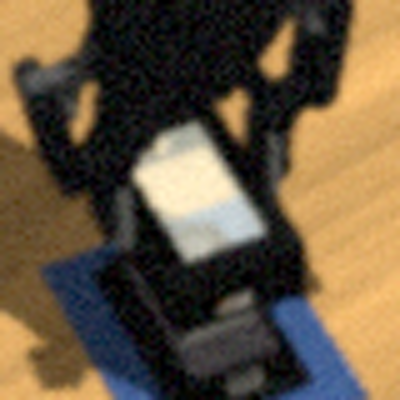

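The cover is held level above the base, its window partly hidden by the gripper. Lowering it.

move_arm:
  deltas:
    - {"dx": 0,"dy": -0.003,"dz": 0.025,"ax": 0,"ay": 0,"az": 0}
    - {"dx": 0,"dy": -0.003,"dz": 0.045,"ax": 0,"ay": 0,"az": 0}
    - {"dx": 0,"dy": -0.003,"dz": 0.06,"ax": 0,"ay": 0,"az": 0}
    - {"dx": 0,"dy": -0.003,"dz": 0.066,"ax": 0,"ay": 0,"az": 0}
    - {"dx": 0,"dy": -0.003,"dz": 0.068,"ax": 0,"ay": 0,"az": 0}
    - {"dx": 0,"dy": -0.003,"dz": 0.068,"ax": 0,"ay": 0,"az": 0}
    - {"dx": 0,"dy": -0.003,"dz": 0.068,"ax": 0,"ay": 0,"az": 0}

```text
clock: 18.15
tcp_pos: [0.4702, 0.0353, 0.0087]
orientation: [-0.0, 0.994, -0.105, 0.0]
contact_force: [-0.5, -0.9, -0.1]
gripper_width: 0.0578
gripper_force: 33.4
```

```bash
python3 -c "
from go import plan
plan((.4702,.0335,.003,-.212))"
```

```text
t 18.15 tcp [0.4702 0.0353 0.0087] yaw -0.2111 tilt [0.0006 0.    ] F [-0.5 -0.9 -0.1] w 0.0578 gf 33.4
{'dx': 0.00059, 'dy': 0.00287, 'dz': 0.00957, 'ax': -2e-05, 'ay': -9e-05, 'az': 0.00014}
```

move_arm:
  deltas:
    - {"dx": 0,"dy": 0.002,"dz": 0,"ax": 0,"ay": 0,"az": 0}
    - {"dx": 0,"dy": 0.002,"dz": 0.004,"ax": 0,"ay": 0,"az": 0}
    - {"dx": 0,"dy": 0.002,"dz": 0.007,"ax": 0,"ay": 0,"az": 0}
    - {"dx": 0,"dy": 0.002,"dz": 0.007,"ax": 0,"ay": 0,"az": 0}

```text
clock: 18.48
tcp_pos: [0.4694, 0.0341, 0.004]
orientation: [0.0, 0.994, -0.105, -0.0]
contact_force: [0.3, 0.1, -0.6]
gripper_width: 0.0584
gripper_force: 33.4
```

move_arm:
  deltas:
    - {"dx": 0,"dy": 0.0005,"dz": 0.002,"ax": 0,"ay": 0,"az": 0}
    - {"dx": 0,"dy": 0.0005,"dz": 0.004,"ax": 0,"ay": 0,"az": 0}
    - {"dx": 0,"dy": 0.0005,"dz": 0.004,"ax": 0,"ay": 0,"az": 0}

```text
clock: 18.73
tcp_pos: [0.4694, 0.0339, 0.0016]
orientation: [0.0, 0.994, -0.105, -0.0]
contact_force: [0.1, -0.3, -1.1]
gripper_width: 0.058
gripper_force: 33.4
```

move_arm:
  deltas:
    - {"dx": 0,"dy": 0,"dz": 0.002,"ax": 0,"ay": 0,"az": 0}
    - {"dx": 0,"dy": 0,"dz": 0.004,"ax": 0,"ay": 0,"az": 0}
    - {"dx": 0,"dy": 0,"dz": 0.004,"ax": 0,"ay": 0,"az": 0}

```text
clock: 18.98
tcp_pos: [0.4697, 0.0339, -0.0006]
orientation: [-0.0, 0.994, -0.105, 0.0]
contact_force: [-0.9, 0.4, 0.3]
gripper_width: 0.0582
gripper_force: 33.6
```

move_arm:
  deltas:
    - {"dx": 0,"dy": 0,"dz": 0.001,"ax": 0,"ay": 0,"az": 0}
    - {"dx": 0,"dy": 0,"dz": 0.0025,"ax": 0,"ay": 0,"az": 0}
    - {"dx": 0,"dy": 0,"dz": 0.0025,"ax": 0,"ay": 0,"az": 0}

```text
clock: 19.23
tcp_pos: [0.47, 0.034, -0.0018]
orientation: [-0.0, 0.994, -0.105, 0.0]
contact_force: [0.1, 0.9, 5.2]
gripper_width: 0.0576
gripper_force: 34.0
```

Contact on the catches came at a foot height of about 15–16 mm, as expected. I'll release, raise, close, then press on the top.

move_arm:
  deltas:
    - {"dx": 0,"dy": 0,"dz": 0,"ax": 0,"ay": 0,"az": 0}
    - {"dx": 0,"dy": 0,"dz": 0,"ax": 0,"ay": 0,"az": 0}
    - {"dx": 0,"dy": 0,"dz": 0,"ax": 0,"ay": 0,"az": 0}
    - {"dx": 0,"dy": 0,"dz": 0,"ax": 0,"ay": 0,"az": 0}
    - {"dx": 0,"dy": 0,"dz": -0.03,"ax": 0,"ay": 0,"az": 0}
    - {"dx": 0,"dy": 0,"dz": -0.06,"ax": 0,"ay": 0,"az": 0}
    - {"dx": 0,"dy": 0,"dz": -0.07,"ax": 0,"ay": 0,"az": 0}
    - {"dx": 0,"dy": 0,"dz": -0.07,"ax": 0,"ay": 0,"az": 0}
  gripper: 0.95

```text
clock: 19.9
tcp_pos: [0.4707, 0.034, 0.041]
orientation: [-0.0, 0.994, -0.105, 0.001]
contact_force: [-0.1, -0.9, -0.9]
gripper_width: 0.0813
gripper_force: 0.0
```

move_arm:
  deltas:
    - {"dx": 0,"dy": 0,"dz": 0,"ax": 0,"ay": 0,"az": 0}
    - {"dx": 0,"dy": 0,"dz": 0,"ax": 0,"ay": 0,"az": 0}
    - {"dx": 0,"dy": 0,"dz": 0,"ax": 0,"ay": 0,"az": 0}
    - {"dx": 0,"dy": 0,"dz": 0,"ax": 0,"ay": 0,"az": 0}
    - {"dx": 0,"dy": 0,"dz": 0,"ax": 0,"ay": 0,"az": 0}
    - {"dx": 0,"dy": 0,"dz": 0,"ax": 0,"ay": 0,"az": 0}
    - {"dx": 0,"dy": 0,"dz": 0,"ax": 0,"ay": 0,"az": 0}
    - {"dx": 0,"dy": 0,"dz": 0,"ax": 0,"ay": 0,"az": 0}
  gripper: 0.25

```text
clock: 20.57
tcp_pos: [0.4695, 0.0339, 0.0398]
orientation: [0.0, 0.994, -0.105, -0.0]
contact_force: [-0.3, 0.4, -0.2]
gripper_width: 0.0212
gripper_force: 0.0
```

```bash
python3 -c "
from go import plan
plan((.4702,.0337,.021,-.212))
from vis import *
c=read_camera('scene');u,v=300,205
cv2.imwrite('pics/h6.png',cv2.resize(cv2.convertScaleAbs(c['frame'][v-45:v+45,u-45:u+45,::-1],alpha=1.8),(450,450),interpolation=cv2.INTER_CUBIC))"
```

```text
t 20.57 tcp [0.4695 0.0339 0.0398] yaw -0.2108 tilt [-0.0002 -0.    ] F [-0.3  0.4 -0.2] w 0.0212 gf 0.0
{'dx': 0.00128, 'dy': 0.00012, 'dz': 0.0313, 'ax': 1e-05, 'ay': 3e-05, 'az': 0.0002}
```

View pics/h6.png

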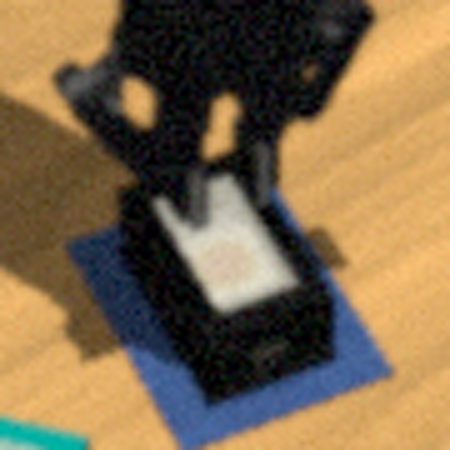

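The cover sits squared on the base, window up with the coin visible through it. Pressing at the centre.

move_arm:
  deltas:
    - {"dx": 0.001,"dy": 0,"dz": 0.015,"ax": 0,"ay": 0,"az": 0}
    - {"dx": 0.001,"dy": 0,"dz": 0.026,"ax": 0,"ay": 0,"az": 0}
    - {"dx": 0.001,"dy": 0,"dz": 0.034,"ax": 0,"ay": 0,"az": 0}
    - {"dx": 0.001,"dy": 0,"dz": 0.036,"ax": 0,"ay": 0,"az": 0}
    - {"dx": 0.001,"dy": 0,"dz": 0.036,"ax": 0,"ay": 0,"az": 0}

```text
clock: 21.03
tcp_pos: [0.4697, 0.0337, 0.0177]
orientation: [0.0, 0.994, -0.105, -0.001]
contact_force: [-0.2, 0.2, 0.7]
gripper_width: 0.0212
gripper_force: 0.0
```

move_arm:
  deltas:
    - {"dx": 0,"dy": 0,"dz": 0.001,"ax": 0,"ay": 0,"az": 0}
    - {"dx": 0,"dy": 0,"dz": 0.002,"ax": 0,"ay": 0,"az": 0}
    - {"dx": 0,"dy": 0,"dz": 0.003,"ax": 0,"ay": 0,"az": 0}
    - {"dx": 0,"dy": 0,"dz": 0.003,"ax": 0,"ay": 0,"az": 0}

```text
clock: 21.37
tcp_pos: [0.4706, 0.0338, 0.0169]
orientation: [-0.0, 0.994, -0.105, 0.0]
contact_force: [-1.9, 0.1, 3.5]
gripper_width: 0.0215
gripper_force: 2.0
```

move_arm:
  deltas:
    - {"dx": 0,"dy": 0,"dz": 0.001,"ax": 0,"ay": 0,"az": 0}
    - {"dx": 0,"dy": 0,"dz": 0.002,"ax": 0,"ay": 0,"az": 0}
    - {"dx": 0,"dy": 0,"dz": 0.003,"ax": 0,"ay": 0,"az": 0}
    - {"dx": 0,"dy": 0,"dz": 0.003,"ax": 0,"ay": 0,"az": 0}

```text
clock: 21.7
tcp_pos: [0.4706, 0.0339, 0.015]
orientation: [-0.0, 0.994, -0.105, 0.0]
contact_force: [-0.4, -0.3, 1.6]
gripper_width: 0.0211
gripper_force: 0.8
```

move_arm:
  deltas:
    - {"dx": 0,"dy": 0,"dz": 0.001,"ax": 0,"ay": 0,"az": 0}
    - {"dx": 0,"dy": 0,"dz": 0.002,"ax": 0,"ay": 0,"az": 0}
    - {"dx": 0,"dy": 0,"dz": 0.002,"ax": 0,"ay": 0,"az": 0}

```text
clock: 21.95
tcp_pos: [0.4705, 0.0339, 0.0135]
orientation: [-0.0, 0.994, -0.105, 0.0]
contact_force: [0.5, 0.4, 2.4]
gripper_width: 0.0212
gripper_force: 1.3
```

move_arm:
  deltas:
    - {"dx": 0,"dy": 0,"dz": 0.001,"ax": 0,"ay": 0,"az": 0}
    - {"dx": 0,"dy": 0,"dz": 0.002,"ax": 0,"ay": 0,"az": 0}
    - {"dx": 0,"dy": 0,"dz": 0.002,"ax": 0,"ay": 0,"az": 0}

```text
clock: 22.2
tcp_pos: [0.4696, 0.0338, 0.012]
orientation: [0.0, 0.994, -0.105, -0.0]
contact_force: [-0.1, -0.0, 0.4]
gripper_width: 0.0214
gripper_force: 0.0
```

move_arm:
  deltas:
    - {"dx": 0,"dy": 0,"dz": 0.001,"ax": 0,"ay": 0,"az": 0}
    - {"dx": 0,"dy": 0,"dz": 0.002,"ax": 0,"ay": 0,"az": 0}
    - {"dx": 0,"dy": 0,"dz": 0.002,"ax": 0,"ay": 0,"az": 0}

```text
clock: 22.45
tcp_pos: [0.4694, 0.0338, 0.0107]
orientation: [0.0, 0.994, -0.105, -0.001]
contact_force: [-0.5, 1.3, 0.1]
gripper_width: 0.0218
gripper_force: 0.0
```

move_arm:
  deltas:
    - {"dx": 0,"dy": 0,"dz": 0.001,"ax": 0,"ay": 0,"az": 0}
    - {"dx": 0,"dy": 0,"dz": 0.002,"ax": 0,"ay": 0,"az": 0}
    - {"dx": 0,"dy": 0,"dz": 0.002,"ax": 0,"ay": 0,"az": 0}

```text
clock: 22.7
tcp_pos: [0.4701, 0.0336, 0.0097]
orientation: [0.0, 0.994, -0.105, -0.0]
contact_force: [-0.1, -0.2, -0.4]
gripper_width: 0.0214
gripper_force: 0.0
```

move_arm:
  deltas:
    - {"dx": 0,"dy": 0,"dz": 0.001,"ax": 0,"ay": 0,"az": 0}
    - {"dx": 0,"dy": 0,"dz": 0.002,"ax": 0,"ay": 0,"az": 0}
    - {"dx": 0,"dy": 0,"dz": 0.002,"ax": 0,"ay": 0,"az": 0}

```text
clock: 22.95
tcp_pos: [0.4702, 0.0337, 0.0092]
orientation: [0.0, 0.994, -0.105, 0.0]
contact_force: [-2.3, -0.6, 10.0]
gripper_width: 0.0213
gripper_force: 4.8
```

Stiff contact at 9.2 mm is the predicted fully-home height (9.3 mm). Pressing firmer and checking.

move_arm:
  deltas:
    - {"dx": 0,"dy": 0,"dz": 0.001,"ax": 0,"ay": 0,"az": 0}
    - {"dx": 0,"dy": 0,"dz": 0.002,"ax": 0,"ay": 0,"az": 0}
    - {"dx": 0,"dy": 0,"dz": 0.002,"ax": 0,"ay": 0,"az": 0}
    - {"dx": 0,"dy": 0,"dz": 0.002,"ax": 0,"ay": 0,"az": 0}

```text
clock: 23.28
tcp_pos: [0.4703, 0.0337, 0.0091]
orientation: [0.0, 0.994, -0.105, 0.0]
contact_force: [-6.5, -0.2, 26.1]
gripper_width: 0.0214
gripper_force: 13.4
```

```bash
python3 -c "
from go import plan
plan()
from vis import *
c=read_camera('scene');u,v=300,205
cv2.imwrite('pics/h7.png',cv2.resize(cv2.convertScaleAbs(c['frame'][v-45:v+45,u-45:u+45,::-1],alpha=2.2),(450,450),interpolation=cv2.INTER_CUBIC))"
```

```text
t 23.28 tcp [0.4703 0.0337 0.0091] yaw -0.2108 tilt [ 0.0003 -0.0007] F [-6.5 -0.2 26.1] w 0.0214 gf 13.4
```

View pics/h7.png

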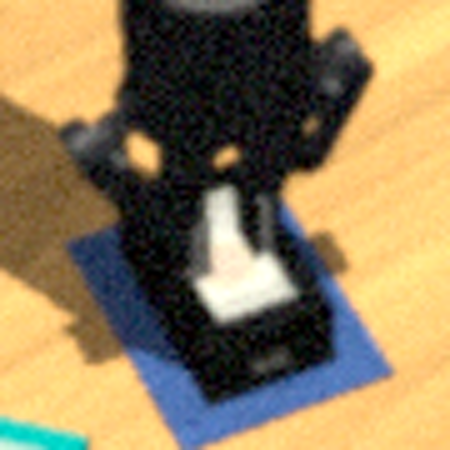

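The cover is visibly lower and level, holding stiff under 26 N at the home height. Handing in while pressing.

```bash
python3 -c "
from cell import workorder
print(workorder.finish_job())"
```

```text
the job is handed in; nothing more can be done
None
```

The insert is pressed flush and the cover is pressed home, judged by its height; I didn't see the click itself in the force readings. I handed the job in at about 23 s while still pressing at about 26 N. Early on, my closed fingertips pushed on the capsule with about 69 N while I was finding their height; that is over the 40 N limit if fingertips count as the gripper's body.

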